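# Draw out the wide parts drawer behind the solder spool

### The arm

A 7-joint arm with a two-finger parallel gripper is mounted at the origin on the work surface. World frame = base frame: x ahead of the robot, y to its left, z up, the work surface at z = 0. Lengths are in m, angles in rad, forces in N, time in s.
With the tool pointing down it reaches from about 0.425 to 0.925 m from the base axis. Payload 6.8 kg.
Tool frame: the origin (TCP) lies midway between the tips of the shut fingers; the grasp point (between the pads) lies 19 mm behind it; z points along the fingers, y is the line along which they close (so a half turn about z gives the same grasp; the last joint's range is limited). The gripper opens to 85 mm and grips with 20 to 120 N. Pads are 22 mm wide; open, the fingers measure 114 mm over their backs; the gripper's body (76 mm by 85 mm) begins 54 mm behind the grasp point. The pads swing forward as they close: fully open they stand 13 mm farther back than shut.
Start: joints at [1.024, 0.477, 0.022, 1.555, -0.011, 1.109, -0.083], TCP at [0.287, -0.611, 0.231] pointing down, gripper open.
Joint ranges: [-2.96, 2.96], [-0.34, 2.1], [-1.41, 1.46], [0.24, 2.44], [-1.37, 4.51], [0.17, 1.92], [-2.96, 2.96]. Speed limits (rad/s): [2.39, 2.39, 3.14, 3.14, 3.14, 3.14, 3.14].

### API

Orientations are given as a rotation vector (axis times angle).
In Python, from bench import r gives the robot as it stands. The module is installed in compiled form; this text tells all that it offers.
- The arm moves only by the tool apply_moves, never from a script. Its argument "rows" is a list of rows, each a list of 6 numbers: the shift along the tool's x, y, z scaled (see below), then the turn, a rotation vector about the tool's x, y, z scaled (see below). A call has 1 to 5 rows; each row is the pose to reach, as a shift and turn from the pose commanded when the call began, along the tool's axes at that moment; what a row does not reach only later rows make up. The controller multiplies each number of a shift by 0.25 m and each number of a turn by 90 degrees. A row lasts 1/8 s, in which the tool goes at most 62.5 mm and 10.7 degrees, less where a joint would pass 70% of its speed; a pose out of reach is approached as far as the arm can. A call with a number of a shift or a turn outside -1 to 1 is refused whole. A call with a gripper value outside its range is refused whole. "claw" is the opening, from 0 (shut) to 1 (fully open), set as the call begins (left out, the last holds). The fingers move at their own pace and stop on an object; "newtons" is the grip in N (left out, the last holds). Time passes only in rows, so rows that repeat a pose let the fingers close. It gives the time, the measured TCP pose, the force, the opening and the grip force at its end, in the units of the state.
- r.get_obs(): the state, without advancing time (a new reading comes with each control period).
- r.grab_frame(name): name is "side" or "top"; returns a dict with "pixels" (420x560x3 uint8, red, green, blue), "intrinsics" (3x3 intrinsics, pixels), "eye" and "attitude" of the camera in the world. Camera axes: x right, y up, looking along -z (the intrinsics and any distortion apply to the point x, -y, -z); pixel columns grow to the right and rows downward; lengths in m; the calibration is good to about 2 mm. A picture is of the moment at which its call begins. There is no depth.
- r.hand_in(): hands the job in; it is judged then, once.
Trained networks look in a picture, given as the dict that the camera call returned (one of the last four; its "shot" number tells which), for a name from the list of things; names that differ only in an ending like _2 or _b are one class to them, and where a whole thing is asked for, a point or a joint stands for the part that bears it (a point fixed in the world has none). Each returns a list of dicts, best first, with "conf" (0 to 1); they miss things now and then, are a little off and sometimes report something else, mostly with a low value. They report only what shows in the picture. A call takes as long as a camera call.
- r.search_frame(picture, thing): "rect" ([left, top, width, height] in pixels, round what is visible of it).
- r.outline_of(picture, thing): "pixels" (420x560 bool, what is visible of it) and "rect" ([left, top, width, height] in pixels, round what is visible of it).
- r.landmark_of(picture, thing): "point" ([column, row] in pixels: a listed point, or the origin of a listed thing).
The state is a dict: "clock": time; "joints": joint angles; "qvel": joint speeds; "tau": joint torques, N m; "tcp_pos": TCP position; "orientation": TCP orientation; "contact_force": force on the tool from outside, world axes, zero at the start; "moment": the same for the moment, N m; "grip_width": finger opening in m; "gripper_force": force on a finger pad.
Only numpy, scipy, OpenCV 4.12 (cv2) and the standard library are available. Lean on these libraries where they do the work, as an engineer would, in place of code of your own. Each camera call takes 0.05 s, during which the arm holds its last target. There are 200 camera calls.

### The job

The solder spool is standing in the way of the wide drawer of the parts modules. Push the spool aside along the bench with your fingertips until it stands clear of the wide drawer's path, then hook a fingertip behind the lip of the wide drawer and draw it out all the way, without letting the drawer touch the spool. Do not lift or tip the spool, and leave the small drawers shut and everything else where it is.

Things in the scene. Friction and masses are not known exactly. Their poses are not given: they have to be found in the camera images.
- wide_unit: Black drawer module with ONE wide pale grey drawer, fixed, in a row of three equal modules (centres 123 mm apart, any order, same yaw). 180 deep (x), 120 wide (y), 62 mm high. Origin: centre of its underside, on the bench. Its own -x points out of its front, the way the drawer draws out, level; y runs along the row. Drawer with pull reaches to x = -131 mm when shut, to x = -241 mm fully out.
- wide_drawer (a joint): How far the wide drawer is drawn out: 0 = shut, 0.11 m = fully out against its stop (may start a little ajar). It runs with about 1.5 N of friction and stays where it is left.
- wide_drawer_lip (a point): Middle of the top edge of the inner face (towards the drawer front) of the wide drawer's upturned lip, 42 mm above the bench; moves with the drawer. The lip is upright, 80 mm wide along the module's y, 4 mm thick, and stands on the outer end of the pull's shelf, whose top is 12 mm above the bench.
- wide_drawer_pocket (a point): On top of the pull's shelf, at the middle of the pocket behind the lip, 12 mm above the bench; moves with the drawer. The pocket is open upwards, 32 mm from drawer front to lip, 75 mm wide between end gussets (their top at 21 mm), 30 mm deep. Drawer front: 116 mm wide, top 57 mm above the bench.
- spool: Spool of solder standing on its flange on the bench in front of the wide drawer: black flanges 60 mm in diameter, 45 mm high, steel-grey winding 51 mm in diameter between the 4 mm flanges, paper label on top; 0.18 to 0.33 kg, loose. Origin at the centre of its underside, z up.
- pair_a: Black drawer module of the same size with two small drawers side by side, fixed; axes as for the wide one. The circuit board lies on it, the flux tin stands in front of it.
- pair_b: The other black drawer module with two small drawers, fixed; axes as for the wide one. The tweezers lie on it.
- small_al (a joint): Left (own +y) small drawer of pair_a; joint value 0 = shut, larger = drawn out (m, at most 0.11). To be left shut.
- small_ar (a joint): Right small drawer of pair_a; joint value 0 = shut, larger = drawn out (m, at most 0.11). To be left shut.
- small_bl (a joint): Left (own +y) small drawer of pair_b; joint value 0 = shut, larger = drawn out (m, at most 0.11). To be left shut.
- small_br (a joint): Right small drawer of pair_b; joint value 0 = shut, larger = drawn out (m, at most 0.11). To be left shut.
- flux_tin: Flux tin, loose, 42 mm in diameter, 32 mm high, standing in front of pair_a. Origin at the centre of its underside. To be left where it is.
- circuit_board: Small circuit board, loose, 44 x 62 x 14 mm, lying on top of pair_a. Origin under its centre. To be left alone.
- tweezers: Steel tweezers, loose, 125 mm long along own x, 6 mm high, lying on top of pair_b. Origin under the middle. To be left alone.
- side_cutters: Side cutters, loose, 120 mm long along own x, 70 mm wide, 15 mm high, on the bench near the robot. Origin at the underside near the pivot. To be left alone.
- multimeter: Multimeter lying on its back, loose, 140 x 72 x 40 mm, on the bench to the left. Origin at the centre of its underside. To be left alone.
- screwdriver: Screwdriver, loose, 170 mm long along own x, up to 30 mm high, on the bench to the right. To be left alone.

How it is judged:
By the outcome, as a careful person would: the job done as asked, in the order asked, and still so for the second after the job is handed in, with the robot touching nothing.
It also fails if it takes over 42 s, if anything falls off the work surface, if the arm or the gripper's body presses on something with over 40 N, if the wrist force passes 120 N, or if a joint passes its speed limit or range.

## Working session

There is one attempt and no reset: what is moved stays moved. The work goes in short steps, Python scripts to look and compute and a tool call to move; the robot and the scene stay as the last step left them, time stands still between calls to the robot, and variables do not carry over. Pictures are saved under pics/ and viewed, at most 10 in all, crops included, and the job is handed in when it is done.

Besides the shell and the picture viewer there is one more tool, called after ">>>" as a command line: name --pt "numbers of a row" for each row, then --argument value for the rest. apply_moves: Moves the arm, as the interface text tells. Its arguments: {"type":"object","properties":{"rows":{"type":"array","items":{"type":"array","items":{"type":"number"}}},"claw":{"type":"number"},"newtons":{"type":"number"}},"required":["rows"]}

```bash
mkdir -p pics; cat > h.py <<'E'
import numpy as np, cv2
from scipy.spatial.transform import Rotation as R
from bench import r
def rot(p):
    a=np.array(p['attitude'],float)
    return a if a.shape==(3,3) else (R.from_rotvec(a).as_matrix() if a.size==3 else R.from_quat(a).as_matrix())
def ray(p,uv):
    K=np.array(p['intrinsics']); d=np.linalg.inv(K)@[uv[0],uv[1],1]
    return rot(p)@np.array([d[0],-d[1],-d[2]])
def onz(p,uv,z):
    e=np.array(p['eye']); d=ray(p,uv); return e+d*(z-e[2])/d[2]
def proj(p,X):
    c=rot(p).T@(np.array(X)-p['eye']); q=np.array(p['intrinsics'])@[c[0],-c[1],-c[2]]; return q[:2]/q[2]
def save(p,n): cv2.imwrite(f'pics/{n}.png',p['pixels'][:,:,::-1])
E
python3 - <<'E'
from h import *
np.set_printoptions(precision=4,suppress=True)
for n in ('top','side'):
    p=r.grab_frame(n); save(p,n+'0'); print(n,{k:v for k,v in p.items() if k!='pixels'})
    for t,z in (('wide_unit',0),('wide_drawer_lip',.042),('wide_drawer_pocket',.012),('spool',0),('pair_a',0),('pair_b',0),('flux_tin',0),('side_cutters',0),('multimeter',0),('screwdriver',0)):
        for d in r.landmark_of(p,t)[:2]: print(t,np.round(d['conf'],2),np.array(d['point']),onz(p,d['point'],z))
print(r.get_obs())
E
```

```text
top {'intrinsics': array([[403.7312,   0.    , 280.4242],
       [  0.    , 403.7312, 203.7099],
       [  0.    ,   0.    ,   1.    ]]), 'eye': array([0.3431, 0.0022, 1.1936]), 'attitude': array([ 0.1376, -0.1477, -1.5611]), 'shot': 1}
wide_unit 0.91 [239.7 156.1] [0.7104 0.1207 0.    ]
wide_drawer_lip 0.62 [235.4 192.9] [0.5861 0.1265 0.042 ]
wide_drawer_pocket 0.72 [234.1 195.6] [0.5841 0.1334 0.012 ]
spool 0.67 [235.3 221.5] [0.5079 0.1292 0.    ]
pair_a 0.69 [318.7 160.9] [ 0.6967 -0.1219  0.    ]
pair_a 0.56 [277.4 159.1] [0.7016 0.0049 0.    ]
pair_b 0.69 [318.7 160.9] [ 0.6967 -0.1219  0.    ]
pair_b 0.56 [277.4 159.1] [0.7016 0.0049 0.    ]
flux_tin 0.67 [275.3 215.1] [0.5278 0.0101 0.    ]
side_cutters 0.91 [374.  276.2] [ 0.3492 -0.2787  0.    ]
multimeter 0.82 [139.6 294.7] [0.2938 0.3993 0.    ]
screwdriver 0.65 [424.  270.3] [ 0.3669 -0.4258  0.    ]
side {'intrinsics': array([[383.1158,   0.    , 275.5813],
       [  0.    , 383.1158, 208.6331],
       [  0.    ,   0.    ,   1.    ]]), 'eye': array([0.3159, 0.7935, 0.6155]), 'attitude': array([ 0.1814, -1.3938, -2.5552
[... 549 characters left out ...]
134 0.    ]
multimeter 0.74 [345.8 396.8] [0.2964 0.405  0.    ]
multimeter 0.67 [350.2 192.1] [ 0.3548 -0.285   0.    ]
screwdriver 0.52 [351.1 173.8] [ 0.3639 -0.4121  0.    ]
{'clock': 1.1, 'joints': array([ 1.0239,  0.477 ,  0.0224,  1.5554, -0.0115,  1.1093, -0.0831]), 'qvel': array([-0.0007,  0.0013,  0.0005, -0.0001,  0.0003, -0.    , -0.0011]), 'tau': array([ -0.    , -59.6353,   1.6058, -28.1555,   0.0125,   0.0016,
        -0.    ]), 'tcp_pos': array([ 0.2868, -0.611 ,  0.2313]), 'orientation': array([-3.0662, -0.6838,  0.    ]), 'contact_force': array([-0.6219, -0.3214, -0.4295]), 'moment': array([ 0.0187,  0.0415, -0.006 ]), 'gripper_force': 0.0, 'grip_width': 0.0855078037447979}
```

View pics/top0.png

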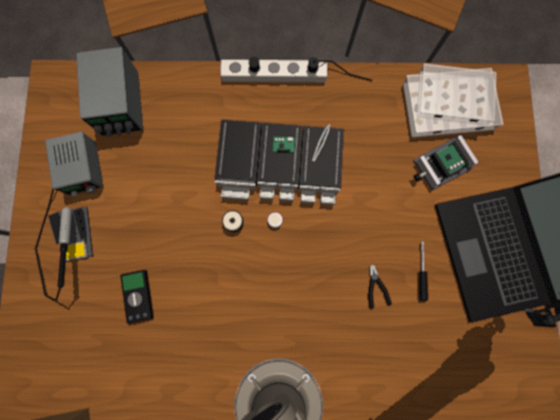

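View pics/side0.png

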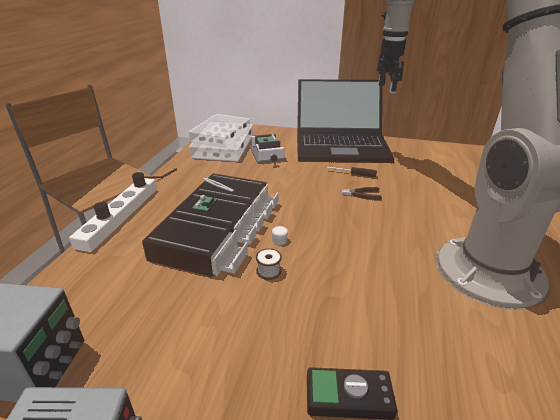

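The top view shows the wide drawer at the left end of the row (pull around px 235,193). The spool is in front of it at (233,221) and the tin is to its right at (275,220). The side view agrees, with the spool at (268,263). The left side is free, so I'll push the spool to +y with the open fingers cradling it.

```bash
cat >> h.py <<'E'
def rows(target,yang):
    """rows numbers for TCP target and tool-down with tool y at world angle yang (deg)"""
    o=r.get_obs(); A=R.from_rotvec(o['orientation']); a=np.radians(yang)
    y=np.array([np.cos(a),np.sin(a),0]); z=np.array([0,0,-1.]); T=R.from_matrix(np.c_[np.cross(y,z),y,z])
    s=A.inv().apply(np.array(target)-o['tcp_pos'])/.25; t=(A.inv()*T).as_rotvec()/(np.pi/2)
    print('t',round(o['clock'],2),'tcp',o['tcp_pos'].round(4),'F',o['contact_force'].round(1),'w',round(o['grip_width'],4),'j',o['joints'].round(2))
    print('shift',s.round(3),'turn',t.round(3))
E
python3 - <<'E'
from h import *
rows([.38,-.38,.231],-64.85); rows([.505,.07,.231],-3.3)
E
```

```text
t 1.1 tcp [ 0.2868 -0.611   0.2313] F [-0.6 -0.3 -0.4] w 0.0855 j [ 1.02  0.48  0.02  1.56 -0.01  1.11 -0.08]
shift [ 0.73  -0.678  0.001] turn [-0.  0. -0.]
t 1.1 tcp [ 0.2868 -0.611   0.2313] F [-0.6 -0.3 -0.4] w 0.0855 j [ 1.02  0.48  0.02  1.56 -0.01  1.11 -0.08]
shift [ 1.948e+00 -2.095e+00  1.000e-03] turn [-0.    -0.    -0.684]
```

>>> apply_moves --pt "0.17 -0.18 0 0 0 0" --pt "0.34 -0.36 0 0 0 0" --pt "0.51 -0.54 0 0 0 0" --pt "0.68 -0.72 0 0 0 0" --pt "0.85 -0.9 0 0 0 0" --claw 0.5

```text
clock: 1.72
tcp_pos: [0.3841, -0.3152, 0.2317]
orientation: [3.066, 0.684, 0.001]
contact_force: [1.0, 0.1, -0.0]
grip_width: 0.0428
gripper_force: 0.0
```

>>> apply_moves --pt "0.14 -0.15 0 0 0 -0.11" --pt "0.28 -0.3 0 0 0 -0.22" --pt "0.42 -0.45 0 0 0 -0.33" --pt "0.56 -0.6 0 0 0 -0.44" --pt "0.7 -0.75 0 0 0 -0.55"

```text
clock: 2.35
tcp_pos: [0.4628, -0.0715, 0.2317]
orientation: [2.493, 1.911, 0.001]
contact_force: [1.5, -0.1, -0.5]
grip_width: 0.0427
gripper_force: 0.0
```

```bash
python3 - <<'E'
from h import *
rows([.505,.07,.15],-3.3)
E
```

```text
t 2.35 tcp [ 0.4628 -0.0715  0.2317] F [ 1.5 -0.1 -0.5] w 0.0427 j [ 0.39  0.16 -0.41  2.01  0.08  0.98 -0.32]
shift [0.591 0.016 0.327] turn [ 0.001  0.    -0.131]
```

>>> apply_moves --pt "0.15 0 0.05 0 0 -0.07" --pt "0.35 0.01 0.15 0 0 -0.13" --pt "0.55 0.015 0.3 0 0 -0.13" --pt "0.59 0.016 0.33 0 0 -0.13" --pt "0.59 0.016 0.33 0 0 -0.13"

```text
clock: 2.98
tcp_pos: [0.505, 0.0684, 0.1484]
orientation: [-2.289, -2.15, 0.002]
contact_force: [-0.1, 0.0, -0.9]
grip_width: 0.0427
gripper_force: 0.0
```

```bash
python3 - <<'E'
from h import *
np.set_printoptions(precision=4,suppress=True)
rows([.505,.07,.012],-3.3)
for n in ('side','top'):
    p=r.grab_frame(n); save(p,n+'1'); 
    for t,zs in (('spool',.045),('flux_tin',.032)):
        for d in r.outline_of(p,t)[:1]:
            m=d['pixels'].astype(np.uint8); x,y,w,h=d['rect']
            # fit: disc centre via silhouette columns; report landmark too
            print(n,t,d['conf'],d['rect'])
        for d in r.landmark_of(p,t)[:1]: print(t,d['conf'],onz(p,d['point'],0))
    def model(c,rad,h):
        a=np.linspace(0,2*np.pi,60); P=[proj(p,[c[0]+rad*np.cos(t),c[1]+rad*np.sin(t),z]) for t in a for z in (0,h)]
        P=np.array(P); return np.r_[P.min(0),P.max(0)-P.min(0)]
    print('model rect spool',model((.5075,.131),.03,.045),'tin',model((.518,.014),.021,.032))
    q=p['pixels'][130:330,130:380] if n=='side' else p['pixels'][110:270,190:370]
    cv2.imwrite(f'pics/{n}1c.png',cv2.resize(q[:,:,::-1],None,fx=3,fy=3,interpolation=2))
E
```

```text
t 2.98 tcp [0.505  0.0684 0.1484] F [-0.1  0.  -0.9] w 0.0427 j [ 0.15  0.35 -0.49  2.    0.22  0.84 -0.52]
shift [0.007 0.    0.546] turn [-0.001  0.    -0.003]
side spool 0.88 [255.8, 249.1, 24.4, 31.0]
spool 0.64 [0.5016 0.128  0.    ]
side flux_tin 0.52 [270.7, 227.1, 18.5, 17.6]
flux_tin 0.83 [0.5155 0.0152 0.    ]
model rect spool [255.6433 246.484   25.8777  31.4526] tin [268.803  225.0751  16.1947  19.4533]
model rect spool [222.5808 209.1557  22.172   22.4752] tin [266.6655 209.6142  14.4406  15.6965]
```

View pics/side1c.png

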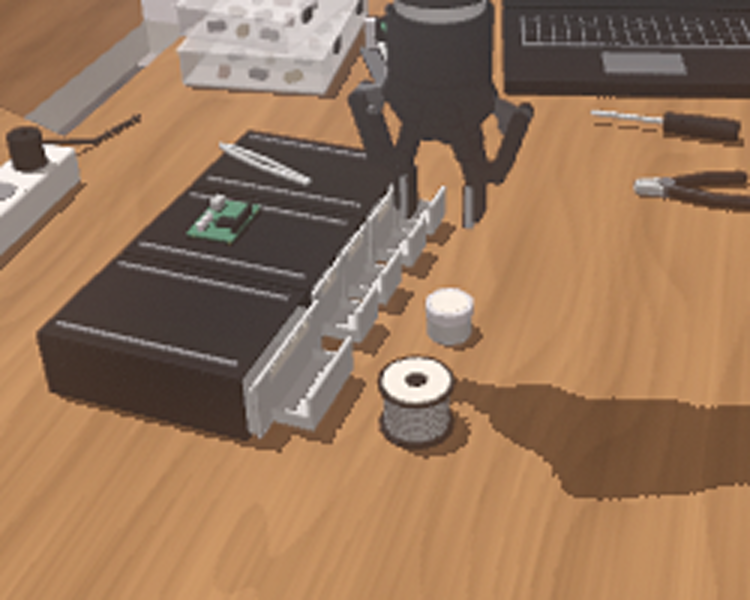

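The side crop shows the spool at (0.505,0.132), clear of the tin, with the drawer only slightly ajar. There's room between tin and spool, so I'm descending there.

>>> apply_moves --pt "0.01 0 0.2 0 0 0" --pt "0.01 0 0.38 0 0 0" --pt "0.01 0 0.5 0 0 0" --pt "0.01 0 0.546 0 0 0" --pt "0.01 0 0.546 0 0 0"

```text
clock: 4.1
tcp_pos: [0.5054, 0.0707, 0.0122]
orientation: [-2.291, -2.149, 0.001]
contact_force: [-0.2, 0.1, 0.3]
grip_width: 0.0427
gripper_force: 0.0
```

```bash
python3 - <<'E'
from h import *
rows([.506,.200,.012],-3.3)
p=r.grab_frame('side'); save(p,'side2')
q=p['pixels'][180:320,200:340]
cv2.imwrite(f'pics/side2c.png',cv2.resize(q[:,:,::-1],None,fx=4,fy=4,interpolation=2))
E
```

```text
t 4.1 tcp [0.5054 0.0707 0.0122] F [-0.2  0.1  0.3] w 0.0427 j [ 0.05  0.57 -0.39  2.08  0.39  0.57 -0.67]
shift [ 0.516 -0.03   0.001] turn [-0.     0.    -0.004]
```

View pics/side2c.png

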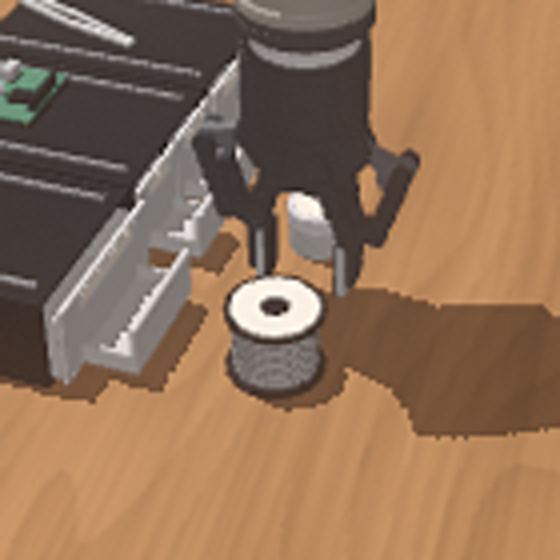

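>>> apply_moves --pt "0.03 -0.002 0 0 0 0" --pt "0.06 -0.004 0 0 0 0" --pt "0.09 -0.006 0 0 0 0" --pt "0.12 -0.008 0 0 0 0" --pt "0.15 -0.01 0 0 0 0"

```text
clock: 4.78
tcp_pos: [0.5051, 0.1085, 0.0123]
orientation: [2.291, 2.149, -0.001]
contact_force: [-0.3, -1.3, 0.5]
grip_width: 0.0431
gripper_force: 0.6
```

>>> apply_moves --pt "0.04 -0.002 0 0 0 0" --pt "0.08 -0.004 0 0 0 0" --pt "0.12 -0.006 0 0 0 0" --pt "0.16 -0.008 0 0 0 0" --pt "0.2 -0.01 0 0 0 0"

```text
clock: 5.4
tcp_pos: [0.506, 0.159, 0.0123]
orientation: [-2.291, -2.149, 0.0]
contact_force: [0.1, -0.3, 0.1]
grip_width: 0.0427
gripper_force: 0.6
```

```bash
python3 - <<'E'
from h import *
rows([.506,.2205,.012],-3.3)
for n in ('side','top'):
    p=r.grab_frame(n)
    for t in ('spool','flux_tin'):
        for d in r.landmark_of(p,t)[:1]: print(n,t,d['conf'],onz(p,d['point'],0).round(4))
E
```

```text
t 5.4 tcp [0.506  0.159  0.0123] F [ 0.1 -0.3  0.1] w 0.0427 j [-0.12  0.59 -0.38  2.03  0.38  0.59 -0.83]
shift [ 0.246 -0.016  0.001] turn [-0.     0.    -0.004]
side spool 0.88 [0.5071 0.1821 0.    ]
side flux_tin 0.4 [0.5078 0.0303 0.    ]
top spool 0.21 [ 0.3706 -0.4196  0.    ]
top flux_tin 0.69 [0.526  0.0107 0.    ]
```

>>> apply_moves --pt "0.06 -0.004 0 0 0 0" --pt "0.12 -0.008 0 0 0 0" --pt "0.18 -0.012 0 0 0 0" --pt "0.24 -0.016 0 0 0 0" --pt "0.27 -0.018 0 0 0 0"

```text
clock: 6.32
tcp_pos: [0.5057, 0.2277, 0.0124]
orientation: [-2.289, -2.151, -0.001]
contact_force: [0.1, -1.7, 0.4]
grip_width: 0.0425
gripper_force: 0.6
```

```bash
python3 - <<'E'
from h import *
rows([.506,.17,.16],-3.3)
p=r.grab_frame('side')
for d in r.landmark_of(p,'spool')[:1]: print(d['conf'],onz(p,d['point'],0).round(4))
E
```

```text
t 6.33 tcp [0.5057 0.2277 0.0124] F [ 0.1 -1.7  0.4] w 0.0425 j [-0.24  0.61 -0.38  1.97  0.38  0.62 -0.93]
shift [-0.23   0.016 -0.591] turn [ 0.    -0.    -0.003]
0.88 [0.5026 0.2599 0.    ]
```

>>> apply_moves --pt "-0.06 0.004 0 0 0 0" --pt "-0.15 0.01 0 0 0 0" --pt "-0.24 0.016 -0.15 0 0 0" --pt "-0.34 0.02 -0.35 0 0 0" --pt "-0.5 0.02 -0.55 0 0 0"

```text
clock: 7.05
tcp_pos: [0.5026, 0.0998, 0.1499]
orientation: [-2.292, -2.149, 0.0]
contact_force: [1.0, -1.2, 0.4]
grip_width: 0.043
gripper_force: 0.0
```

>>> apply_moves --pt "-0.2 0 -0.1 0 0 0" --pt "-0.4 0 -0.15 0 0 0" --pt "-0.6 0 -0.15 0 0 0" --pt "-0.6 0 -0.15 0 0 0"

```text
clock: 7.55
tcp_pos: [0.4919, -0.0543, 0.1859]
orientation: [2.301, 2.137, -0.004]
contact_force: [-0.1, 0.7, -0.8]
grip_width: 0.0424
gripper_force: 0.0
```

```bash
python3 - <<'E'
from h import *
rows([.506,.13,.1],-3.3)
for n in ('side','top'):
    p=r.grab_frame(n); save(p,n+'3')
    for t,z in (('wide_unit',0),('spool',0),('wide_drawer_lip',.042),('wide_drawer_pocket',.012),('pair_b',0)):
        for d in r.landmark_of(p,t)[:2]: print(n,t,round(d['conf'],2),np.round(d['point'],1),onz(p,d['point'],z).round(4))
    # overlay of lip model for shut + ajar a
    c=np.array([.711,.127,0]); ya=np.radians(-3.3); X=np.array([np.cos(ya),np.sin(ya),0]); Y=np.array([-np.sin(ya),np.cos(ya),0])
    o=(190,210) if n=='side' else (200,130); s=6
    q=cv2.resize(p['pixels'][o[1]:o[1]+90,o[0]:o[0]+110,::-1],None,fx=s,fy=s,interpolation=cv2.INTER_CUBIC)
    def line(pts,col):
        P=np.array([(proj(p,c+x*X+y*Y+[0,0,z])-o+.5)*s for x,y,z in pts]).astype(int); cv2.polylines(q,[P],False,col,1)
    line([(-.131,-.04,.042),(-.131,.04,.042)],(0,0,255)); line([(-.136,-.04,.042),(-.136,.04,.042)],(0,255,0))
    line([(-.09,-.06,.062),(-.09,.06,.062),(-.09,.06,0)],(255,0,255)); line([(-.09,.06,.062),(.09,.06,.062)],(255,0,255))
    cv2.imwrite(f'pics/{n}3c.png',q)
E
```

```text
t 7.55 tcp [ 0.4919 -0.0543  0.1859] F [-0.1  0.7 -0.8] w 0.0424 j [ 0.36  0.27 -0.44  2.    0.15  0.9  -0.23]
shift [0.74  0.002 0.342] turn [-0.     0.002 -0.01 ]
side wide_unit 0.96 [187.9 256. ] [0.7155 0.1351 0.    ]
side spool 0.77 [253.2 308.7] [0.5061 0.2585 0.    ]
side spool 0.45 [237.6 251.6] [0.6015 0.0874 0.    ]
side wide_drawer_lip 0.61 [241.1 248.3] [0.5781 0.1218 0.042 ]
side wide_drawer_lip 0.26 [254.5 308.2] [0.491  0.2931 0.042 ]
side wide_drawer_pocket 0.68 [234.6 260.6] [0.5915 0.1352 0.012 ]
side wide_drawer_pocket 0.43 [345.3 173.9] [ 0.3819 -0.3829  0.012 ]
side pair_b 0.85 [229.1 204.2] [ 0.7019 -0.1194  0.    ]
side pair_b 0.57 [212.8 227.6] [0.7026 0.0062 0.    ]
top wide_unit 0.64 [237.3 156.6] [0.7088 0.128  0.    ]
top wide_unit 0.27 [320. 143.] [ 0.7542 -0.1266  0.    ]
top spool 0.64 [193.  223.7] [0.5006 0.2547 0.    ]
top wide_drawer_lip 0.65 [235.  193.6] [0.584  0.1276 0.042 ]
top wide_drawer_lip 0.4 [141.3 297. ] [0.2893 0.3802 0.042 ]
top wide_drawer_pocket 0.91 [233.8 194.9] [0.5863 0.1344 0.012 ]
top wide_drawer_pocket 0.36 [241.  155.9] [0.7074 0.1155 0.012 ]
top pair_b 0.78 [319.8 163.7] [ 0.6878 -0.1251  0.    ]
top pair_b 0.64 [281.7 162.8] [ 0.6899 -0.0084  0.    ]
```

View pics/side3c.png

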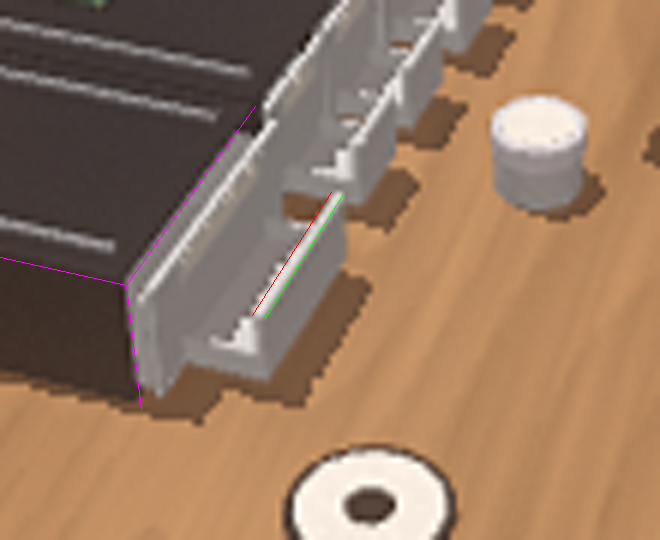

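View pics/top3c.png

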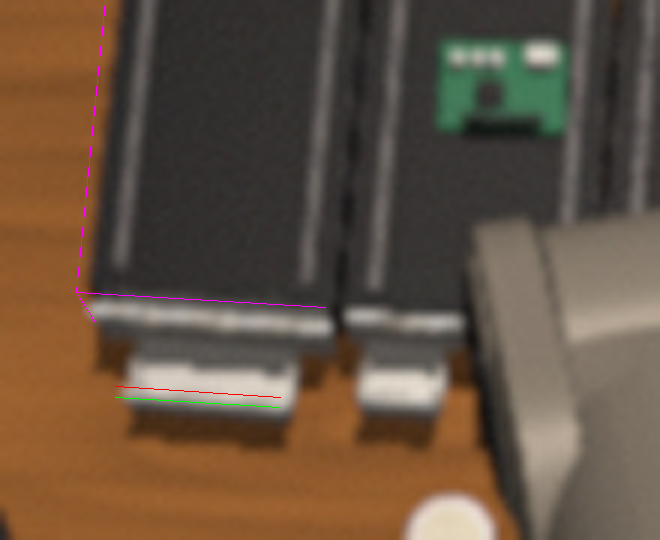

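The overlays show the lip's outer edge about 5 mm beyond shut (inner face x≈0.578, mid y≈0.13), with the spool clear at (0.503,0.257). I'll straddle the lip, with the inner finger in the pocket.

```bash
python3 - <<'E'
from h import *
rows([.565,.130,.11],-3.3)
E
```

```text
t 8.15 tcp [ 0.4934 -0.0475  0.186 ] F [-0.2  0.4  0. ] w 0.0429 j [ 0.35  0.27 -0.45  2.    0.15  0.9  -0.23]
shift [0.726 0.241 0.304] turn [-0.    -0.    -0.004]
```

>>> apply_moves --pt "0.2 0.06 0.05 0 0 0" --pt "0.4 0.13 0.12 0 0 0" --pt "0.6 0.2 0.22 0 0 0" --pt "0.72 0.24 0.3 0 0 0" --pt "0.725 0.24 0.305 0 0 0"

```text
clock: 8.78
tcp_pos: [0.564, 0.1324, 0.1082]
orientation: [-2.284, -2.153, 0.002]
contact_force: [-0.7, -0.6, -0.4]
grip_width: 0.0428
gripper_force: 0.0
```

```bash
python3 - <<'E'
from h import *
rows([.565,.130,.055],-3.3); rows([.565,.130,.02],-3.3)
E
```

```text
t 8.78 tcp [0.564  0.1324 0.1082] F [-0.7 -0.6 -0.4] w 0.0428 j [ 0.01  0.51 -0.45  1.87  0.29  0.83 -0.65]
shift [-0.01   0.005  0.213] turn [-0.002 -0.001 -0.001]
t 8.78 tcp [0.564  0.1324 0.1082] F [-0.7 -0.6 -0.4] w 0.0428 j [ 0.01  0.51 -0.45  1.87  0.29  0.83 -0.65]
shift [-0.01   0.005  0.353] turn [-0.002 -0.001 -0.001]
```

>>> apply_moves --pt "-0.01 0.004 0.1 0 0 0" --pt "-0.01 0.004 0.17 0 0 0" --pt "-0.01 0.004 0.2 0 0 0" --pt "-0.01 0.004 0.2 0 0 0"

```text
clock: 9.28
tcp_pos: [0.5654, 0.1262, 0.0597]
orientation: [-2.292, -2.149, 0.001]
contact_force: [-0.1, -0.0, -0.1]
grip_width: 0.0428
gripper_force: 0.0
```

```bash
python3 - <<'E'
from h import *
rows([.565,.130,.02],-3.3)
p=r.grab_frame('side'); 
q=p['pixels'][200:320,180:320]
cv2.imwrite(f'pics/side4c.png',cv2.resize(q[:,:,::-1],None,fx=5,fy=5,interpolation=2))
E
```

```text
t 9.28 tcp [0.5654 0.1262 0.0597] F [-0.1 -0.  -0.1] w 0.0428 j [-0.    0.57 -0.42  1.9   0.33  0.74 -0.68]
shift [ 0.015 -0.003  0.159] turn [-0.     0.    -0.004]
```

View pics/side4c.png

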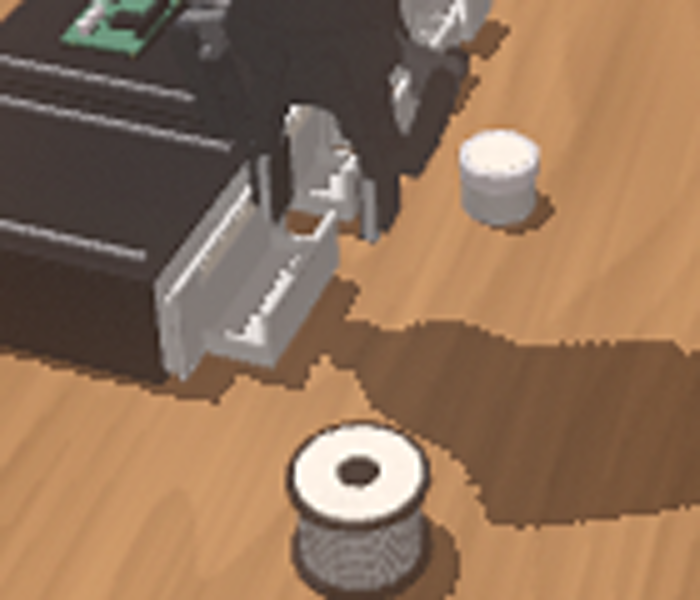

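The inner fingertip (275,215 in the crop) is over the pocket and the outer one (375,235) is outside the lip. Descending.

>>> apply_moves --pt "0.015 -0.003 0.05 0 0 0" --pt "0.015 -0.003 0.1 0 0 0" --pt "0.015 -0.003 0.14 0 0 0" --pt "0.015 -0.003 0.155 0 0 0" --pt "0.015 -0.003 0.155 0 0 0"

```text
clock: 9.95
tcp_pos: [0.5649, 0.1303, 0.0207]
orientation: [-2.291, -2.149, 0.001]
contact_force: [1.0, 0.2, -0.3]
grip_width: 0.0425
gripper_force: 0.0
```

```bash
python3 - <<'E'
from h import *
rows([.445,.137,.021],-3.3)
p=r.grab_frame('side'); 
q=p['pixels'][200:320,180:320]
cv2.imwrite(f'pics/side5c.png',cv2.resize(q[:,:,::-1],None,fx=5,fy=5,interpolation=2))
E
```

```text
t 9.95 tcp [0.5649 0.1303 0.0207] F [ 1.   0.2 -0.3] w 0.0425 j [-0.03  0.63 -0.39  1.91  0.37  0.67 -0.72]
shift [-0.004 -0.48  -0.001] turn [-0.     0.    -0.004]
```

View pics/side5c.png

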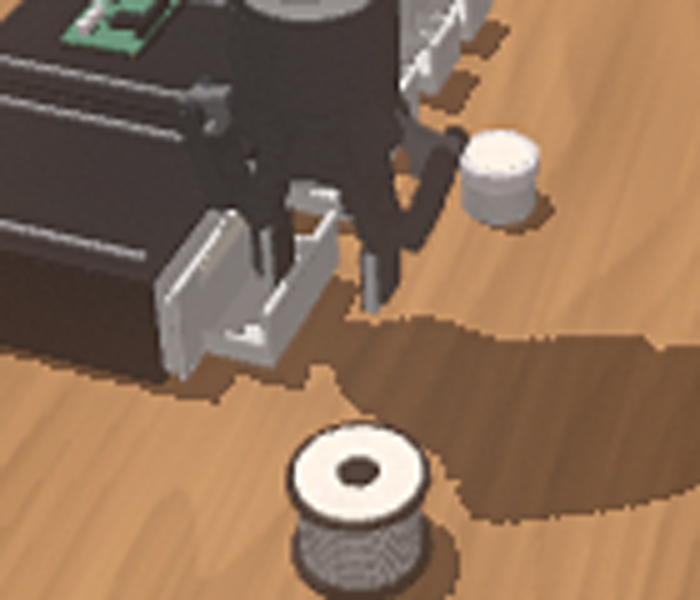

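The finger is in the pocket behind the lip (crop 270,260). Drawing out.

>>> apply_moves --pt "0 -0.03 0 0 0 0" --pt "0 -0.06 0 0 0 0" --pt "0 -0.09 0 0 0 0" --pt "0 -0.12 0 0 0 0" --pt "0 -0.15 0 0 0 0"

```text
clock: 10.62
tcp_pos: [0.5275, 0.1332, 0.0214]
orientation: [2.291, 2.149, 0.002]
contact_force: [1.3, 1.0, 1.3]
grip_width: 0.0426
gripper_force: 0.9
```

>>> apply_moves --pt "0 -0.04 0 0 0 0" --pt "0 -0.08 0 0 0 0" --pt "0 -0.12 0 0 0 0" --pt "0 -0.16 0 0 0 0" --pt "0 -0.2 0 0 0 0"

```text
clock: 11.25
tcp_pos: [0.4771, 0.1361, 0.0211]
orientation: [-2.291, -2.149, -0.0]
contact_force: [2.2, 0.5, 0.2]
grip_width: 0.0427
gripper_force: 1.0
```

>>> apply_moves --pt "0 -0.025 0 0 0 0" --pt "0 -0.05 0 0 0 0" --pt "0 -0.075 0 0 0 0" --pt "0 -0.085 0 0 0 0" --pt "0 -0.095 0 0 0 0"

```text
clock: 11.88
tcp_pos: [0.4558, 0.1374, 0.0213]
orientation: [2.291, 2.147, 0.004]
contact_force: [11.4, -0.4, -7.4]
grip_width: 0.043
gripper_force: 5.4
```

```bash
python3 - <<'E'
from h import *
rows([.445,.137,.021],-3.3)
for n in ('side','top'):
    p=r.grab_frame(n)
    for t,z in (('spool',0),('wide_drawer_lip',.042),('wide_drawer_pocket',.012)):
        for d in r.landmark_of(p,t)[:1]: print(n,t,round(d['conf'],2),onz(p,d['point'],z).round(4))
E
```

```text
t 11.88 tcp [0.4558 0.1374 0.0213] F [11.4 -0.4 -7.4] w 0.043 j [-0.09  0.51 -0.4   2.15  0.38  0.54 -0.84]
shift [-0.004 -0.043  0.001] turn [ 0.002 -0.001 -0.005]
side spool 0.94 [0.502  0.2594 0.    ]
side wide_drawer_lip 0.7 [0.4735 0.1427 0.042 ]
side wide_drawer_pocket 0.71 [0.4977 0.1402 0.012 ]
top spool 0.61 [0.5012 0.2497 0.    ]
top wide_drawer_lip 0.83 [0.4795 0.129  0.042 ]
top wide_drawer_pocket 0.76 [0.4839 0.1356 0.012 ]
```

The force jumped to 11 N at the expected travel, so the drawer is at its stop. I'll release into the middle of the pocket and lift.

>>> apply_moves --pt "0 0.02 0 0 0 0" --pt "0 0.035 0 0 0 0" --pt "0 0.035 -0.06 0 0 0" --pt "0 0.035 -0.15 0 0 0" --pt "0 0.035 -0.3 0 0 0"

```text
clock: 12.9
tcp_pos: [0.4616, 0.1367, 0.0969]
orientation: [-2.29, -2.149, 0.004]
contact_force: [0.6, 0.4, 0.4]
grip_width: 0.0425
gripper_force: 0.0
```

>>> apply_moves --pt "0 0 -0.15 0 0 0" --pt "0 0 -0.3 0 0 0" --pt "-0.2 0 -0.35 0 0 0" --pt "-0.4 0 -0.35 0 0 0" --pt "-0.6 0 -0.35 0 0 0"

```text
clock: 13.52
tcp_pos: [0.4527, -0.014, 0.1848]
orientation: [2.29, 2.15, 0.001]
contact_force: [-0.1, -0.9, -0.0]
grip_width: 0.0425
gripper_force: 0.0
```

>>> apply_moves --pt "-0.1 0 0 0 0 0" --pt "-0.1 0 0 0 0 0"

```text
clock: 13.78
tcp_pos: [0.451, -0.0395, 0.1842]
orientation: [2.295, 2.145, -0.001]
contact_force: [-0.6, 0.3, -0.5]
grip_width: 0.0427
gripper_force: 0.0
```

```bash
python3 - <<'E'
from h import *
print(r.get_obs()['contact_force'])
out=[]
for n in ('side','top'):
    p=r.grab_frame(n)
    for t,z in (('spool',0),('wide_drawer_lip',.042),('wide_drawer_pocket',.012),('flux_tin',0)):
        for d in r.landmark_of(p,t)[:1]: print(n,t,round(d['conf'],2),onz(p,d['point'],z).round(4))
    o=(170,160) if n=='side' else (180,120)
    out.append(cv2.resize(p['pixels'][o[1]:o[1]+170,o[0]:o[0]+130,::-1],None,fx=3,fy=3,interpolation=2))
cv2.imwrite('pics/end.png',np.hstack(out))
E
```

```text
[-0.58786848  0.32340618 -0.52988594]
side spool 0.9 [0.5033 0.2638 0.    ]
side wide_drawer_lip 0.86 [0.4761 0.1405 0.042 ]
side wide_drawer_pocket 0.91 [0.494  0.1477 0.012 ]
side flux_tin 0.63 [0.5075 0.0144 0.    ]
top spool 0.76 [0.512  0.2535 0.    ]
top wide_drawer_lip 0.88 [0.4887 0.1356 0.042 ]
top wide_drawer_pocket 0.92 [0.4789 0.1416 0.012 ]
top flux_tin 0.46 [0.2884 0.4039 0.    ]
```

View pics/end.png

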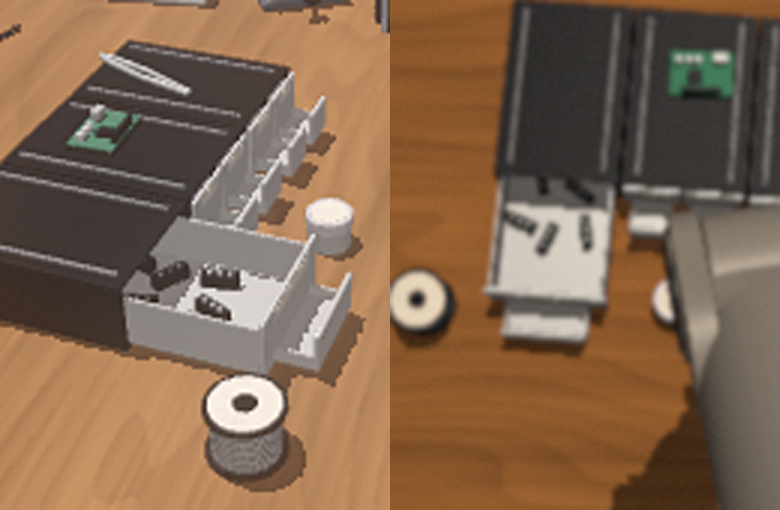

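The final picture shows the drawer fully out and the spool upright with a clear gap to it. The small drawers are shut and the tin is in place.

```bash
python3 -c "
from bench import r
print(r.hand_in())"
```

```text
the job is handed in; nothing more can be done
None
```

The spool was pushed aside upright and clear, and the wide drawer was drawn out to its stop without touching it; the small drawers and everything else I could see were left in place, and the job is handed in.

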